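# Close the truffle carton, then open the cleaner bottle

## Robot

A 7-joint arm with a two-finger parallel gripper is mounted at the origin on the work surface. World frame = base frame: x ahead of the robot, y to its left, z up, the work surface at z = 0. Lengths are in m, angles in rad, forces in N, time in s.
With the tool pointing down it reaches from about 0.375 to 0.925 m from the base axis. Payload 3.1 kg.
Tool frame: the origin (TCP) lies between the finger pads; the fingertips stand 17 mm ahead of it and the grasp point (between the pads) lies 2 mm behind it; z points along the fingers, y is the direction in which the jaws open and shut (so a half turn about z gives the same grasp; the last joint's range is limited). The gripper opens to 85 mm and grips with 20 to 120 N. Pads are 22 mm wide; open, the fingers measure 114 mm over their backs; the gripper's body (76 mm by 85 mm) begins 54 mm behind the grasp point. The pads swing forward as they close: fully open they stand 13 mm farther back than shut.
Start: joints at [1.147, 0.383, 0.044, 1.598, -0.018, 1.161, -0.05], TCP at [0.208, -0.616, 0.248] pointing down, gripper open.
Joint ranges: [-2.61, 2.61], [-0.41, 2.15], [-1.48, 1.57], [0, 2.5], [-1.57, 4.71], [0.05, 1.97], [-2.85, 2.85]. Speed limits (rad/s): [2.79, 2.79, 3.14, 3.14, 3.14, 3.14, 3.14].

## Interface

Orientations are given as a unit quaternion [w, x, y, z].
In Python, from plant import env, capture, calibration gives the robot as it stands. The module is installed in compiled form; this text tells all that it offers.
- The arm moves only by the tool jog_arm, never from a script. Its argument "plan" is text: rows parted by semicolons, each of 7 numbers parted by spaces: the opening, from 0 (shut) to 1 (fully open), then the shift along the tool's x, y, z in m, then the turn, a rotation vector about the tool's x, y, z in rad. A call has 1 to 10 rows; each row shifts and turns the commanded pose from where the row before left it, along the tool's axes as they then stand; what a row does not reach is not made up. A row lasts 1/12 s, in which the tool goes at most 41.7 mm and 7.16 degrees, less where a joint would pass 70% of its speed; a pose out of reach is approached as far as the arm can. A call is refused whole if a number of a shift passes 0.0417 or a number of a turn 0.125, either way. A call with a gripper value outside its range is refused whole. The fingers move at their own pace and stop on an object; "squeeze" is the grip in N (left out, the last holds). Time passes only in rows, so rows that do not move let the fingers close. It gives the time, the measured TCP pose, the force and the opening at its end, in the units of the state.
- env.read_state(): the state, without advancing time (a new reading comes with each control period).
- capture(name): name is "side" or "top" or "wrist"; returns the picture (480x640x3 uint8, red, green, blue); there is no depth.
- calibration(name): a dict with "K" (3x3 intrinsics, pixels), "R" (3x3) and "t" (3): a world point X has camera coordinates R X + t; the wrist camera has in their place "tool_from_camera" (4x4, takes a point from camera to tool coordinates, whose origin is the TCP and whose axes are the flange's). Camera axes: x right, y down, z forward; pixel columns grow to the right and rows downward; lengths in m; the calibration is good to about 2 mm. A picture is of the moment at which its call begins: read the wrist's pose just before it. calibration takes no time and is no camera call.
- env.sign_off(): hands the job in, once; it reports no verdict.
The state is a dict: "t": time; "joints": joint angles; "dq": joint speeds; "tau": joint torques, N m; "tool_pos": TCP position; "orientation": TCP orientation; "force": force on the tool from outside, world axes, zero at the start; "ft_torque": the same for the moment, N m; "grip_width": finger opening in m.
Only numpy, scipy, OpenCV 4.12 (cv2) and the standard library are available. Lean on these libraries where they do the work, as an engineer would, in place of code of your own. Each camera call takes 0.05 s, during which the arm holds its last target.

## Task

The counter is about to be cleaned. First shut the carton of truffles so that nothing drips in: fold the short flap fully down, then the long flap fully down over it. Then open the cleaner bottle's safety cap: press it down, twist it counter-clockwise until it is free, lift it straight up and finish still holding it in the gripper, level and still, about 8 cm above the bottle's mouth; do not put it down or let go, and leave everything else on the counter where it is.

Things in the scene. Friction and masses are not known exactly. Their poses are not given: they have to be found in the camera images.
- carton: Brown cardboard carton with truffles, fixed to the counter on its left or right half: open box 150 mm long (its x), 130 mm wide (its y), 75 mm tall, two hinged flaps standing up at the long sides. Origin: centre of its underside; z up, x along the hinge lines.
- short_hinge (a point): Middle of the short flap's hinge line, on the carton's +y top rim, 75 mm above the counter; axes as the carton's. The short flap is 50 mm long from hinge to free edge, 144 mm wide, 3 mm thick, and folds towards the carton's -y to shut.
- long_hinge (a point): Middle of the long flap's hinge line, on the carton's -y top rim, 79 mm above the counter, 130 mm from the short hinge; axes as the carton's. The long flap is 126 mm long, 144 mm wide, 3 mm thick, folds towards +y to shut and covers the short flap.
- flap_short (a joint): Angle of the short flap, rad: 0 = shut (level over the carton), 1.57 = upright, more = leaning outwards (2.2 at most). Starts open. The crease is stiff (about 0.03 N m): it stays where it is left, and about 1 N at the free edge folds it.
- flap_long (a joint): Angle of the long flap, rad: same meaning; crease about 0.06 N m, stays where it is left. Starts open.
- bottle: Round white cleaner bottle with paper label, 74 mm in diameter, clamped in a 100 mm square steel holder fixed to the counter: it cannot turn or slide. Origin on the counter on its axis; z up, x = direction along which the cap's wing lies (either way) while the cap is locked.
- mouth (a point): Centre of the bottle's mouth (top of its neck), 143 mm above the counter on the bottle's axis, hidden under the cap at the start. Axes as the bottle's.
- cap_wing (a point): Centre of the upright grip wing on top of the cap, moving with the cap: a bar 44 mm long (x), 12 mm thick (y), 24 mm tall (z, 12 mm below to 12 mm above this point). Under it is the cap's round skirt, 55 mm in diameter, 23.5 mm tall. Seated and locked, this point is 167.5 mm above the counter.
- cap: The grey push-and-turn cap, 48 to 78 g; origin 35.5 mm below cap_wing, same axes. Press it down at least 6 mm (bottoms at 8.5) and, held down, turn it counter-clockwise seen from above: free from about 1.0 rad, stop at about 1.45; at 1.2 lift it straight off. Unpressed it is locked (only some 7 N m would force it); it does not turn clockwise.
- plunger (a joint): How far the cap pushes in the sprung disc in the bottle's mouth, m: 0 cap seated and locked, 0.0085 pressed right down, -0.003 cap off. The spring lifts the cap with 6 N when seated, 10 N when right down.
There are look-alikes about, which are no part of the job. Leave any blue look-alike of the carton alone.

How it is judged:
On the way, in this order (a step that is already met when the one before it is completed fails the run):
1. the short flap is folded down while the long flap is still open (value of joint flap_short below 0.12 rad and value of joint flap_long above 0.8 rad), for 0.1 s.
2. the long flap is folded down over the short one (value of joint each of flap_short, flap_long below 0.12 rad), for 0.1 s.
3. the cap is pressed down (value of joint plunger above 0.005 m), for 0.1 s.
4. the cap is twisted free while still on the neck (angle between the x axis of cap_wing and the x axis of mouth, either way round above 0.7 rad and z of cap_wing in the frame of mouth below 0.0285 m), for 0.05 s.
At the end, for the whole second after the job is handed in: Both flaps shut (within 0.15 rad of level); the cap gripped by the fingers (over 2 N), off the bottle, cap_wing 65 to 165 mm above mouth and within 35 mm of its axis sideways, tilted under 0.3 rad and still (under 30 mm/s) (value of joint each of flap_short, flap_long below 0.15 rad and z of cap_wing in the frame of mouth between 0.065 and 0.165 m and horizontal distance between cap_wing and mouth below 0.035 m and angle between cap_wing's own z axis and vertical below 0.3 rad and contact force between the fingers and cap above 2 N and contact force between cap and bottle below 0.05 N and linear speed of cap below 0.03 m/s); the arm keeps its last pose, push and grip.
It fails at once if another thing on the counter is shifted by more than 40 mm or knocked over (distance of any of tray_a, tray_b, price_card, jar, syrup, spool, bowl, palette from where it was at the start of the episode above 0.04 m or angle between any of tray_a, tray_b, price_card, jar, syrup, spool, bowl's own z axis and vertical above 0.6 rad).
It also fails if it takes over 67 s, if anything falls off the work surface, if the arm or the gripper's body presses on something with over 40 N, if the wrist force passes 120 N, or if a joint passes its speed limit or range.

## Working session

There is one attempt and no reset: what is moved stays moved. The work goes in short steps, Python scripts to look and compute and a tool call to move; the robot and the scene stay as the last step left them, time stands still between calls to the robot, and variables do not carry over. Pictures are saved under pics/ and viewed, and the job is handed in when it is done.

Besides the shell and the picture viewer there is one more tool, called after "Call:" as name(argument=value, ...), one argument or row to a line, values as JSON. jog_arm: Moves the arm, as the interface text tells. Its arguments: {"type":"object","properties":{"plan":{"type":"string"},"squeeze":{"type":"number"}},"required":["plan"]}

```bash
mkdir -p pics; ls
python3 - <<'E'
from plant import env,capture,calibration
import cv2,numpy as np
s=env.read_state();print({k:np.round(v,3) for k,v in s.items()})
for n in["side","top"]:
    im=capture(n);cv2.imwrite(f"pics/{n}0.png",im[:,:,::-1]);c=calibration(n);print(n,c)
print(calibration("wrist"))
E
```

```text
pics
{'t': np.float64(0.0), 'joints': array([ 1.147,  0.384,  0.044,  1.6  , -0.018,  1.161, -0.05 ]), 'dq': array([ 0.001,  0.   ,  0.   , -0.001, -0.001,  0.001,  0.001]), 'tau': array([-0.0000e+00, -4.3346e+01,  1.0240e+00, -2.4951e+01,  1.0000e-02,
        1.1000e-02,  0.0000e+00]), 'tool_pos': array([ 0.208, -0.615,  0.247]), 'orientation': array([-0.001,  0.987,  0.162, -0.   ]), 'force': array([-0.731,  0.485, -0.186]), 'ft_torque': array([0.025, 0.019, 0.028]), 'grip_width': np.float64(0.085)}
side {'K': array([[461.08378917,   0.        , 318.66880016],
       [  0.        , 461.08378917, 241.37750176],
       [  0.        ,   0.        ,   1.        ]]), 'R': array([[-0.99721376, -0.07359277, -0.01219934],
       [-0.04010106,  0.6667514 , -0.74420056],
       [ 0.06290171, -0.74163783, -0.66784482]]), 't': array([0.44301286, 0.12104683, 0.81753867])}
top {'K': array([[506.59569038,   0.        , 324.29499088],
       [  0.        , 506.59569038, 245.8274394 ],
       [  0.        ,   0.        ,   1.        ]]), 'R': array([[ 0.00633488, -0.9997576 ,  0.02108594],
       [-0.98665144, -0.00968036, -0.16255839],
       [ 0.1627231 , -0.01977468, -0.9864736 ]]), 't': array([-0.03248389,  0.4416919 ,  0.89175664])}
{'K': array([[422.5379623 ,   0.        , 311.15336311],
       [  0.        , 422.5379623 , 241.17431167],
       [  0.        ,   0.        ,   1.        ]]), 'tool_from_camera': array([[ 4.56890114e-05, -9.61637760e-01, -2.74322469e-01,
         6.88272078e-02],
       [ 9.99999911e-01,  1.59099994e-04, -3.91173041e-04,
        -2.34634511e-04],
       [ 4.19811470e-04, -2.74322427e-01,  9.61637681e-01,
        -1.23991640e-01],
       [ 0.00000000e+00,  0.00000000e+00,  0.00000000e+00,
         1.00000000e+00]])}
```

View pics/side0.png

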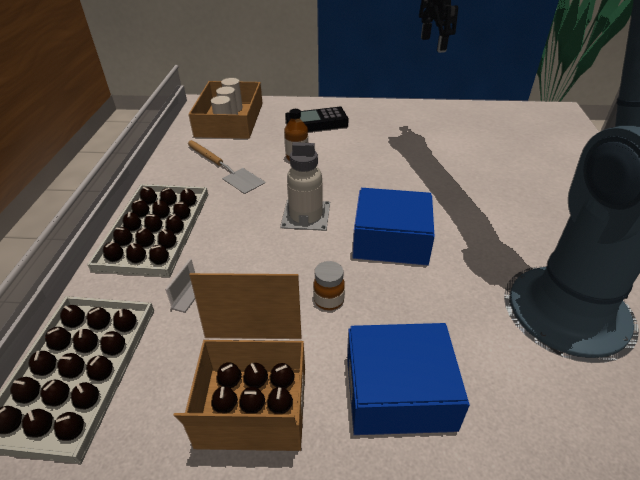

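View pics/top0.png

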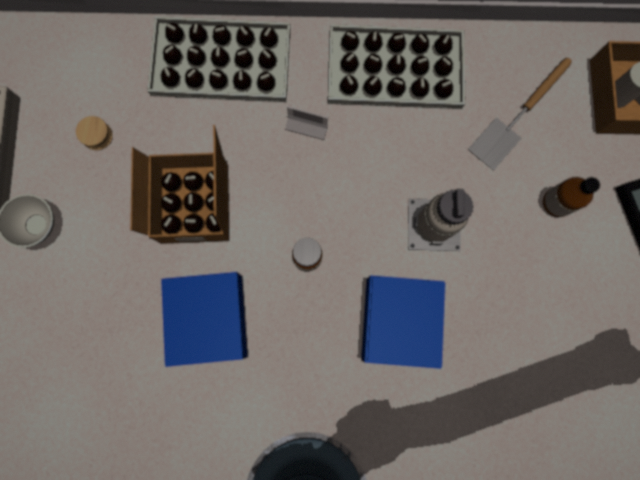

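Run:
```python
import cv2
t=cv2.imread("pics/top0.png");s=cv2.imread("pics/side0.png")
def sv(im,x0,y0,x1,y1,f,n): cv2.imwrite(n,cv2.resize(im[y0:y1,x0:x1],None,fx=f,fy=f,interpolation=cv2.INTER_CUBIC))
sv(t,120,115,250,255,5,"pics/t_c.png" ) if 0 else sv(t,120,120,245,250,4.6,"pics/t_c.png")
sv(t,395,170,495,260,6,"pics/t_b.png")
sv(s,165,260,320,460,3,"pics/s_c.png")
sv(s,265,135,345,235,6,"pics/s_b.png")
```

```text
(no output)
```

View pics/t_c.png

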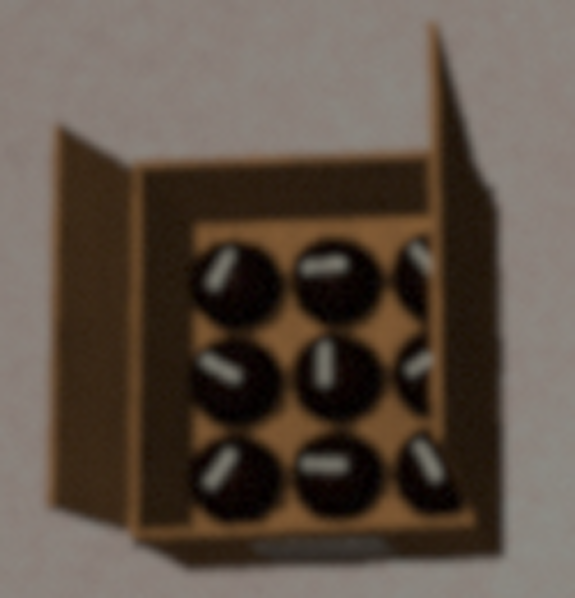

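View pics/t_b.png

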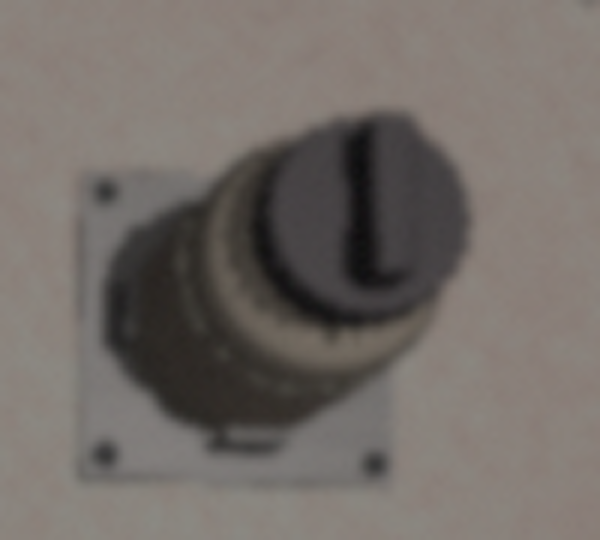

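View pics/s_c.png

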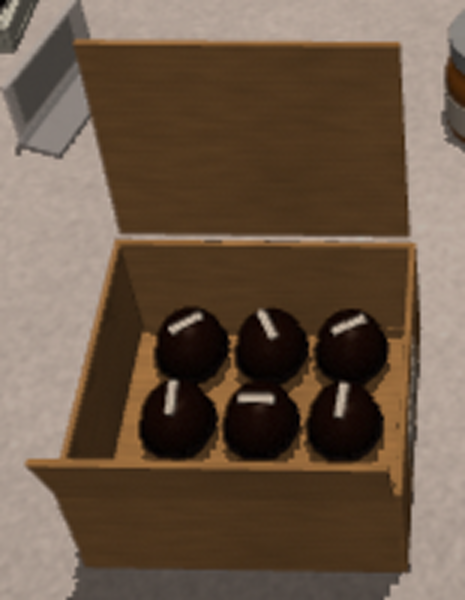

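View pics/s_b.png

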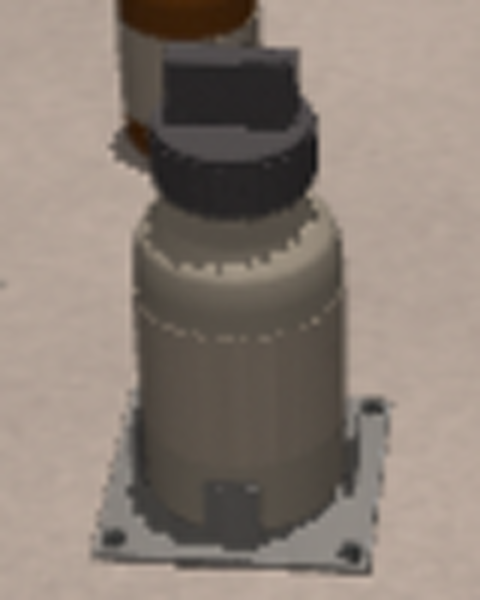

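```bash
cat > h.py <<'E'
import numpy as np,cv2
from plant import env,capture,calibration
from scipy.spatial.transform import Rotation as Ro
def ray(n,uv):
    c=calibration(n);d=np.linalg.inv(c["K"])@[uv[0],uv[1],1];return -c["R"].T@c["t"],c["R"].T@d
def plane(n,uv,z):
    o,d=ray(n,uv);return o+d*(z-o[2])/d[2]
def proj(n,X):
    c=calibration(n);p=c["K"]@(c["R"]@np.asarray(X,float)+c["t"]);return p[:2]/p[2]
def wpose(s=None):
    s=s or env.read_state();q=s["orientation"];T=np.eye(4);T[:3,:3]=Ro.from_quat([q[1],q[2],q[3],q[0]]).as_matrix();T[:3,3]=s["tool_pos"];return T
def wproj(T,X):
    c=calibration("wrist");M=np.linalg.inv(T@c["tool_from_camera"]);p=c["K"]@(M[:3,:3]@np.asarray(X,float)+M[:3,3]);return p[:2]/p[2]
def wplane(T,uv,z):
    c=calibration("wrist");M=T@c["tool_from_camera"];d=M[:3,:3]@np.linalg.inv(c["K"])@[uv[0],uv[1],1];o=M[:3,3];return o+d*(z-o[2])/d[2]
def fk():
    s=env.read_state();T=wpose(s);print("t",round(s["t"],3),"pos",np.round(s["tool_pos"],4),"x",np.round(T[:3,0],3),"y",np.round(T[:3,1],3),"z",np.round(T[:3,2],3),"F",np.round(s["force"],1),"M",np.round(s["ft_torque"],2),"w",round(float(s["grip_width"]),4),"q",np.round(s["joints"],2));return T
E
python3 - <<'E'
from h import *
T=lambda p:(p[0]/4.6+120,p[1]/4.6+120)
S=lambda p:(p[0]/3+165,p[1]/3+260)
TB=lambda p:(p[0]/6+395,p[1]/6+170)
SB=lambda p:(p[0]/6+265,p[1]/6+135)
for n,p,z in[("short far",(135,165),.075),("short near",(135,535),.075),("right near",(473,523),.075)]:print(n,plane("top",T(p),z).round(4))
for n,p,z in[("long far hinge",(120,238),.079),("long near hinge",(410,238),.079),("side short far",(65,460),.075),("side short near",(400,465),.075)]:print(n,plane("side",S(p),z).round(4))
for p in[(85,172),(80,480),(390,485),(237,328)]:print("plate",plane("top",TB(p),.004).round(4))
for p in[(90,558),(372,572),(390,402)]:print("plateS",plane("side",SB(p),.004).round(4))
print("wingtop",plane("top",TB((395,195)),.1795).round(4))
print("skirt",plane("top",TB((370,220)),.1555).round(4))
for p in[(160,48),(298,50)]:print("wing S",plane("side",SB(p),.1795).round(4))
# long flap free edge: intersect side ray with cylinder around hinge
E
```

```text
short far [0.5961 0.2869 0.075 ]
short near [0.4495 0.2778 0.075 ]
right near [0.4554 0.1501 0.075 ]
long far hinge [0.6004 0.1605 0.079 ]
long near hinge [0.4573 0.1512 0.079 ]
side short far [0.5957 0.2744 0.075 ]
side short near [0.4501 0.2669 0.075 ]
plate [ 0.5413 -0.1932  0.004 ]
plate [ 0.4408 -0.1895  0.004 ]
plate [ 0.4402 -0.2882  0.004 ]
plate [ 0.4905 -0.2409  0.004 ]
plateS [ 0.5411 -0.1875  0.004 ]
plateS [ 0.4402 -0.1858  0.004 ]
plateS [ 0.4393 -0.2857  0.004 ]
wingtop [ 0.4897 -0.241   0.1795]
skirt [ 0.4889 -0.2411  0.1555]
wing S [ 0.5132 -0.2411  0.1795]
wing S [ 0.4678 -0.2422  0.1795]
```

Run:
```python
from h import *
ya=.063;ex=np.array([np.cos(ya),np.sin(ya),0]);ey=np.array([-np.sin(ya),np.cos(ya),0]);ez=np.array([0,0,1.])
c=np.array([.5265,.2175,0])
print("corners")
for n in("top","side"):
    for sx in(-1,1):
        for sy in(-1,1): print(n,sx,sy,proj(n,c+sx*.075*ex+sy*.065*ey+.075*ez).round(1))
# flaps
for name,h,L,sg in(("short",c+.065*ey+.075*ez,.05,1),("long",c-.065*ey+.079*ez,.126,-1)):
  for a in np.arange(1.2,2.21,.1):
    # angle 0: points inward (-sg*ey)
    d=-sg*ey*np.cos(a)+ez*np.sin(a)
    print(name,round(a,2),[proj(n,h+L*d+sx*.072*ex).round(1).tolist() for n in("top","side") for sx in(-1,1)])
```

```text
corners
top -1 -1 [224.1 233.5]
top -1 1 [149.4 237.4]
top 1 -1 [222.  151.9]
top 1 1 [149.3 155.3]
side -1 -1 [303.  339.2]
side -1 1 [299.4 423.1]
side 1 -1 [202.7 339. ]
side 1 1 [182.7 422.6]
short 1.2 [[151.4, 230.0], [151.3, 147.2], [296.1, 391.0], [180.6, 390.6]]
short 1.3 [[148.2, 230.0], [148.2, 147.0], [295.8, 393.8], [179.4, 393.4]]
short 1.4 [[145.0, 230.0], [145.0, 146.9], [295.6, 397.0], [178.3, 396.6]]
short 1.5 [[141.9, 230.1], [142.0, 146.9], [295.4, 400.5], [177.2, 400.1]]
short 1.6 [[138.8, 230.2], [139.0, 147.0], [295.2, 404.3], [176.2, 403.8]]
short 1.7 [[135.8, 230.4], [136.1, 147.2], [295.0, 408.3], [175.3, 407.9]]
short 1.8 [[133.0, 230.7], [133.4, 147.5], [294.8, 412.6], [174.5, 412.1]]
short 1.9 [[130.4, 231.0], [130.8, 148.0], [294.7, 417.0], [173.7, 416.5]]
short 2.0 [[127.9, 231.3], [128.4, 148.5], [294.6, 421.5], [173.1, 421.0]]
short 2.1 [[125.7, 231.7], [126.3, 149.1], [294.5, 426.1], [172.6, 425.5]]
short 2.2 [[123.8, 232.2], [124.4, 149.7], [294.4, 430.6], [172.3, 430.1]]
long 1.2 [[179.9, 218.2], [178.9, 128.2], [295.9, 310.5], [180.3, 310.5]]
long 1.3 [[187.1, 217.2], [185.9, 126.9], [296.2, 301.1], [181.8, 301.0]]
long 1.4 [[194.9, 216.4], [193.5, 125.8], [296.6, 292.2], [183.6, 292.2]]
long 1.5 [[203.0, 215.8], [201.4, 125.0], [297.0, 284.1], [185.6, 284.2]]
long 1.6 [[211.4, 215.3], [209.5, 124.6], [297.4, 276.9], [187.7, 277.0]]
long 1.7 [[219.9, 215.0], [217.8, 124.5], [297.8, 270.6], [189.9, 270.7]]
long 1.8 [[228.4, 215.0], [226.0, 124.7], [298.3, 265.2], [192.3, 265.3]]
long 1.9 [[236.8, 215.1], [234.2, 125.2], [298.8, 260.8], [194.6, 260.9]]
long 2.0 [[245.0, 215.3], [242.1, 126.1], [299.3, 257.3], [197.0, 257.4]]
long 2.1 [[252.7, 215.8], [249.7, 127.2], [299.8, 254.8], [199.4, 255.0]]
long 2.2 [[260.1, 216.5], [256.8, 128.6], [300.3, 253.2], [201.7, 253.4]]
```

Call:
jog_arm(
  plan="0 0 0 -0.004 0 0 -0.12; 0 0 0 -0.004 0 0 -0.12; 0 0 0 -0.004 0 0 -0.12; 0 0 0 -0.004 0 0 -0.12; 0 0 0 -0.004 0 0 -0.12; 0 0 0 -0.004 0 0 -0.12; 0 0 0 -0.004 0 0 -0.12; 0 0 0 -0.004 0 0 -0.12; 0 0 0 -0.004 0 0 -0.12; 0 0 0 -0.004 0 0 -0.12",
  squeeze=40,
)

```text
t: 0.93
tool_pos: [0.2078, -0.6153, 0.2876]
orientation: [-0.001, 0.721, 0.693, 0.0]
force: [0.9, -0.0, -0.5]
grip_width: 0.0003
```

Run:
```python
from h import *
fk()
```

```text
t 0.933 pos [ 0.2078 -0.6153  0.2876] x [0.039 0.999 0.001] y [ 0.999 -0.039 -0.001] z [-0.001  0.002 -1.   ] F [ 0.9 -0.  -0.5] M [-0.05  0.02  0.03] w 0.0003 q [ 1.3   0.36 -0.15  1.55  0.05  1.24  1.1 ]
```

Call:
jog_arm(
  plan="0 0 0 0 0 0 -0.102; 0 0.027 0.0309 0 0 0 0; 0 0.027 0.0309 0 0 0 0; 0 0.027 0.0309 0 0 0 0; 0 0.027 0.0309 0 0 0 0; 0 0.027 0.0309 0 0 0 0; 0 0.027 0.0309 0 0 0 0; 0 0.027 0.0309 0 0 0 0; 0 0.027 0.0309 0 0 0 0; 0 0.027 0.0309 0 0 0 0",
)

```text
t: 1.77
tool_pos: [0.4725, -0.3556, 0.2878]
orientation: [-0.0, 0.687, 0.727, -0.0]
force: [1.1, -0.6, -0.8]
grip_width: 0.0003
```

Call:
jog_arm(
  plan="0 0.027 0.0309 0 0 0 0; 0 0.027 0.0309 0 0 0 0; 0 0.027 0.0309 0 0 0 0; 0 0.04 0 0 0 0 0; 0 0.04 0 0 0 0 0; 0 0.04 0 0 0 0 0; 0 0.04 0 0 0 0 0; 0 0.04 0 0 0 0 0; 0 0.04 0 0 0 0 0; 0 0.04 0 0 0 0 0",
)

```text
t: 2.6
tool_pos: [0.5429, 0.0101, 0.2879]
orientation: [-0.0, 0.687, 0.727, -0.0]
force: [0.4, 0.1, 0.3]
grip_width: 0.0002
```

```bash
cat >> h.py <<'E'
ya=.063;ex=np.array([np.cos(ya),np.sin(ya),0]);ey=np.array([-np.sin(ya),np.cos(ya),0]);cc=np.array([.5265,.2175,0])
def car():
    T=fk();d=T[:3,3]-cc;print("carton-frame TCP",np.round([d@ex,d@ey,d[2]],4),"yaw",np.arctan2(T[1,0],T[0,0]).round(3))
E
python3 - <<'E'
from h import *
car()
E
```

```text
t 2.6 pos [0.5429 0.0101 0.2879] x [-0.057  0.998 -0.   ] y [ 0.998  0.057 -0.001] z [-0.001 -0.    -1.   ] F [0.4 0.1 0.3] M [ 0.02 -0.07  0.  ] w 0.0002 q [ 0.43  0.19 -0.59  1.79  0.12  1.2  -0.13]
carton-frame TCP [ 0.0033 -0.2081  0.2879] yaw 1.628
```

Call:
jog_arm(
  plan="0 0.0415 0 0 0 0 0; 0 0.0415 0 0 0 0 0; 0 0.0415 0 0 0 0 0; 0 0.0415 0 0 0 0 0; 0 0.0415 0 0 0 0 0; 0 0.0415 0 0 0 0 0; 0 0.0415 0 0 0 0 0; 0 0.0415 0 0 0 0 0; 0 0 0 0 0 0 0; 0 0 0 0 0 0 0",
)

```text
t: 3.43
tool_pos: [0.5221, 0.3442, 0.2877]
orientation: [-0.001, 0.684, 0.73, -0.0]
force: [1.3, 0.4, -0.5]
grip_width: 0.0001
```

Run:
```python
from h import *
car()
T=wpose()
for n in("wrist","side","top"):
    im=capture(n);cv2.imwrite(f"pics/{n}1.png",im[:,:,::-1])
a=cv2.imread("pics/side1.png")[200:480,0:400];b=cv2.imread("pics/top1.png")[80:360,0:300]
cv2.imwrite("pics/m1.png",np.hstack([a,b]))
```

```text
t 3.433 pos [0.5221 0.3442 0.2877] x [-0.065  0.998  0.002] y [ 0.998  0.065 -0.002] z [-0.002  0.002 -1.   ] F [ 1.3  0.4 -0.5] M [-0.09 -0.01 -0.04] w 0.0001 q [-0.08  0.4  -0.73  1.59  0.27  1.26 -0.79]
carton-frame TCP [0.0035 0.1267 0.2877] yaw 1.636
```

View pics/m1.png

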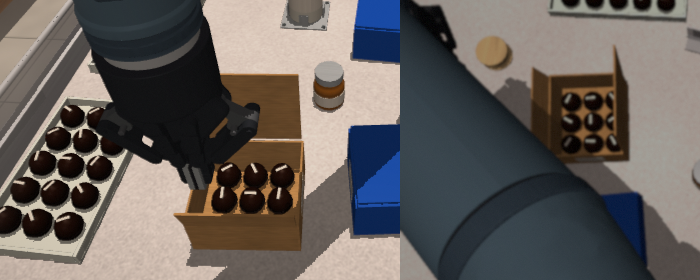

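View pics/wrist1.png

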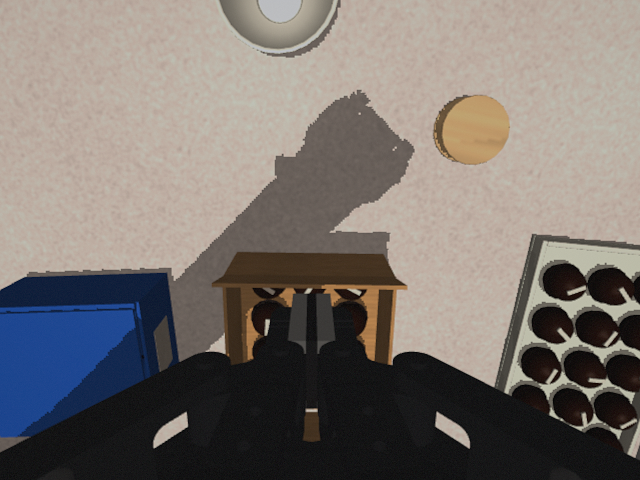

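Run:
```python
from h import *
T=wpose()
h=cc+.065*ey+[0,0,.075]
for a in(1.7,1.82,1.95):
    d=-ey*np.cos(a)+np.array([0,0,np.sin(a)])
    print(a,[wproj(T,h+.05*d+s*.072*ex).round(0) for s in(-1,1)],[wproj(T,h+s*.072*ex).round(0) for s in(-1,1)])
print("tip",wproj(T,T[:3,3]+.017*T[:3,2]))
for n,uv,z in(("spool",(472,130),.03),("bowl low",(280,52),.05)): print(n,[ (v@ex,v@ey) for v in [wplane(T,uv,z)-cc]])
```

```text
1.7 [array([205., 290.]), array([402., 288.])] [array([220., 274.]), array([390., 273.])]
1.82 [array([205., 282.]), array([403., 280.])] [array([220., 274.]), array([390., 273.])]
1.95 [array([205., 273.]), array([402., 271.])] [array([220., 274.]), array([390., 273.])]
tip [313.42609678 318.59695174]
spool [(np.float64(0.14666835837294626), np.float64(0.18037973152865883))]
bowl low [(np.float64(-0.017820221776183247), np.float64(0.24166851889365698))]
```

Call:
jog_arm(
  plan="0 0 0 0.0395 0 0 0; 0 0 0 0.0395 0 0 0; 0 0 0 0.0395 0 0 0; 0 0 0 0.0385 0 0 0; 0 0 0 0 0 0 0; 0 -0.02 0 0 0 0 0; 0 -0.015 0 0 0 0 0; 0 -0.01 0 0 0 0 0; 0 0 0 0 0 0 0; 0 0 0 0 0 0 0",
)

```text
t: 4.42
tool_pos: [0.5291, 0.2938, 0.1329]
orientation: [0.001, 0.688, 0.726, 0.001]
force: [-0.8, 0.7, 0.3]
grip_width: 0.0
```

Run:
```python
from h import *
car()
im=capture("side");cv2.imwrite("pics/s2.png",cv2.resize(im[240:460,100:340,::-1],None,fx=2.5,fy=2.5))
```

```text
t 4.417 pos [0.5291 0.2938 0.1329] x [-0.054  0.999  0.   ] y [0.999 0.054 0.003] z [ 0.003  0.    -1.   ] F [-0.8  0.7  0.3] M [ 0.01 -0.02  0.02] w 0.0 q [-0.05  0.52 -0.67  1.78  0.38  0.98 -0.81]
carton-frame TCP [0.0074 0.0759 0.1329] yaw 1.625
```

View pics/s2.png

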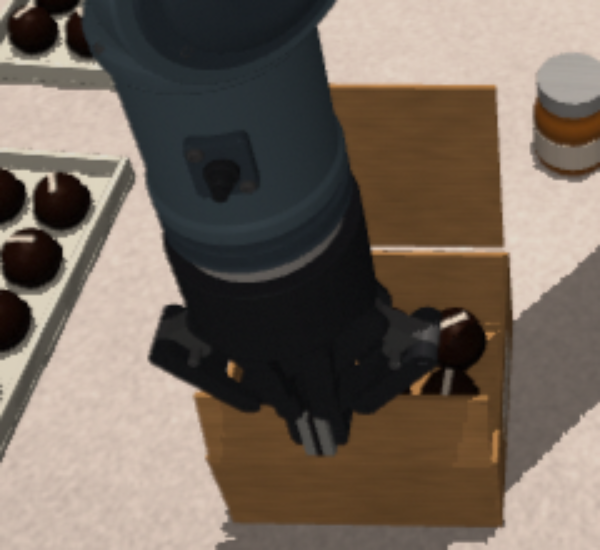

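Call:
jog_arm(
  plan="0 -0.008 0 0.001 0 0 0; 0 -0.008 0 0.002 0 0 0; 0 -0.007 0 0.004 0 0 0; 0 -0.006 0 0.005 0 0 0; 0 -0.005 0 0.006 0 0 0; 0 -0.004 0 0.007 0 0 0; 0 -0.002 0 0.006 0 0 0; 0 -0.001 0 0.006 0 0 0; 0 0 0 0.003 0 0 0; 0 0 0 0 0 0 0",
)

```text
t: 5.3
tool_pos: [0.53, 0.2534, 0.0947]
orientation: [0.001, 0.687, 0.727, -0.002]
force: [-7.1, -5.9, 23.6]
grip_width: -0.0
```

Run:
```python
from h import *
car()
im=capture("side");cv2.imwrite("pics/s3.png",cv2.resize(im[240:460,100:340,::-1],None,fx=2.5,fy=2.5))
```

```text
t 5.3 pos [0.53   0.2534 0.0947] x [-0.057  0.998 -0.005] y [ 0.998  0.057 -0.001] z [-0.001 -0.005 -1.   ] F [-7.1 -5.9 23.6] M [-1.2   1.55 -0.04] w -0.0 q [ 0.    0.54 -0.64  1.84  0.41  0.9  -0.77]
carton-frame TCP [0.0058 0.0356 0.0947] yaw 1.628
```

View pics/s3.png

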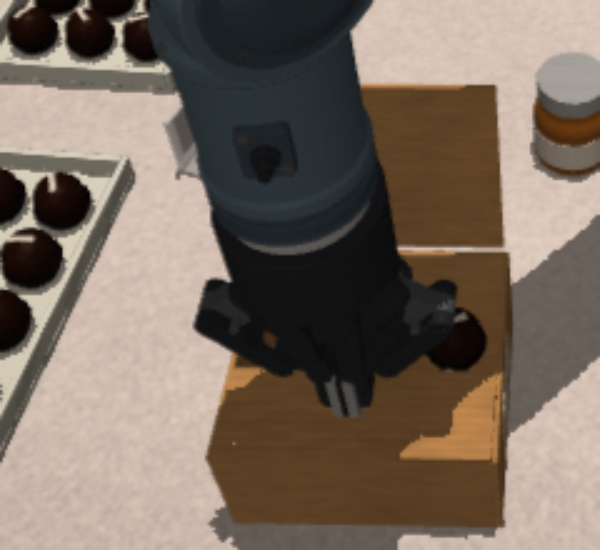

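Call:
jog_arm(
  plan="0 0 0 -0.02 0 0 0; 0 0 0 -0.035 0 0 0; 0 0 0 -0.04 0 0 0; 0 0 0 -0.04 0 0 0; 0 0 0 -0.04 0 0 0; 0 -0.02 0 -0.03 0 0 0; 0 -0.04 0 0 0 0 0; 0 -0.04 0 0 0 0 0; 0 -0.04 0 0 0 0 0; 0 -0.025 0 0 0 0 0",
)

```text
t: 6.18
tool_pos: [0.5392, 0.0832, 0.2954]
orientation: [0.001, 0.689, 0.725, -0.002]
force: [0.1, -1.1, -0.1]
grip_width: -0.0001
```

Run:
```python
from h import *
car()
im=capture("side");cv2.imwrite("pics/s4.png",cv2.resize(im[220:460,100:360,::-1],None,fx=2.3,fy=2.3))
```

```text
t 6.183 pos [0.5392 0.0832 0.2954] x [-0.052  0.999 -0.004] y [ 0.999  0.052 -0.001] z [-0.001 -0.004 -1.   ] F [ 0.1 -1.1 -0.1] M [-0.11 -0.02 -0.02] w -0.0001 q [ 0.36  0.21 -0.67  1.77  0.14  1.22 -0.29]
carton-frame TCP [ 0.0042 -0.1349  0.2954] yaw 1.623
```

View pics/s4.png

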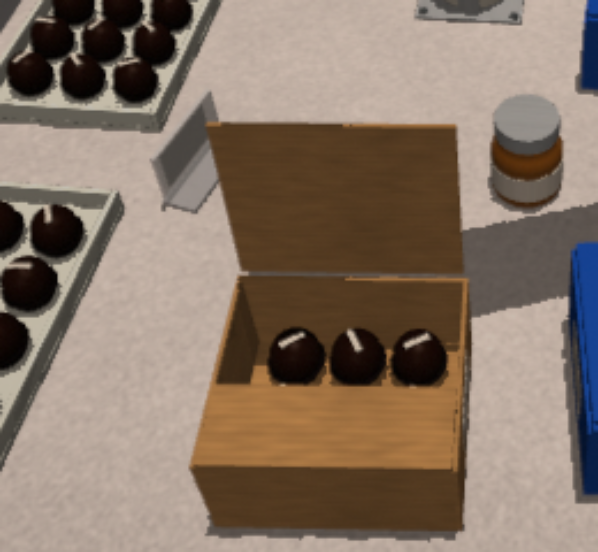

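Call:
jog_arm(
  plan="0 0 0 0.035 0 0 0; 0 0 0 0.035 0 0 0; 0 0 0 0.029 0 0 0; 0 0.02 0 0 0 0 0; 0 0.02 0 0 0 0 0; 0 0.012 0 0 0 0 0; 0 0.012 0 0.001 0 0 0; 0 0.012 0 0.002 0 0 0; 0 0.012 0 0.003 0 0 0; 0 0 0 0 0 0 0",
)

```text
t: 7.07
tool_pos: [0.5331, 0.1803, 0.1909]
orientation: [-0.001, 0.685, 0.729, 0.0]
force: [-0.0, 0.1, 0.6]
grip_width: -0.0005
```

Run:
```python
from h import *
car()
im=capture("side");cv2.imwrite("pics/s5.png",cv2.resize(im[220:460,100:360,::-1],None,fx=2.3,fy=2.3))
```

```text
t 7.067 pos [0.5331 0.1803 0.1909] x [-0.062  0.998  0.001] y [ 0.998  0.062 -0.001] z [-0.001  0.001 -1.   ] F [-0.   0.1  0.6] M [0.07 0.03 0.02] w -0.0005 q [ 0.18  0.36 -0.68  1.84  0.26  1.04 -0.54]
carton-frame TCP [ 0.0042 -0.0376  0.1909] yaw 1.633
```

View pics/s5.png

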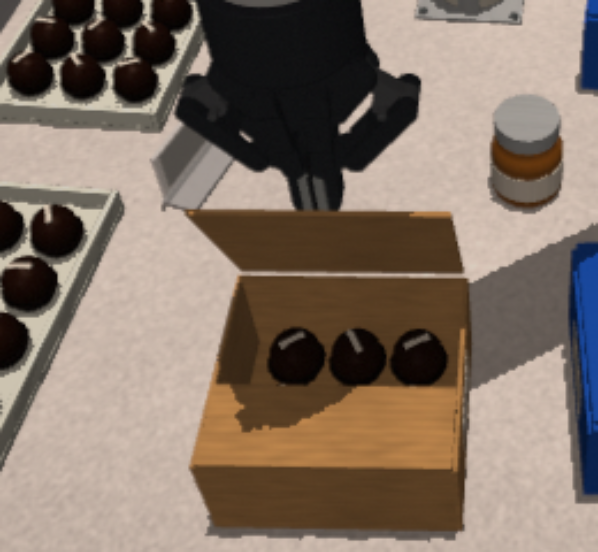

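Call:
jog_arm(
  plan="0 0.011 0 0.006 0 0 0; 0 0.01 0 0.008 0 0 0; 0 0.01 0 0.008 0 0 0; 0 0.009 0 0.012 0 0 0; 0 0.009 0 0.012 0 0 0; 0 0.005 0 0.012 0 0 0; 0 0.004 0 0.012 0 0 0; 0 0.002 0 0.014 0 0 0; 0 0.001 0 0.01 0 0 0; 0 0 0 0.001 0 0 0",
)

```text
t: 7.95
tool_pos: [0.5309, 0.2376, 0.0986]
orientation: [0.001, 0.687, 0.727, -0.002]
force: [-7.5, -4.2, 21.1]
grip_width: 0.0
```

Call:
jog_arm(
  plan="0 0 0 0.002 0 0 0; 0 0 0 0 0 0 0; 0 0 0 0 0 0 0",
)

```text
t: 8.2
tool_pos: [0.5309, 0.2376, 0.0985]
orientation: [0.001, 0.687, 0.727, -0.002]
force: [-8.7, -4.5, 27.5]
grip_width: 0.0001
```

Run:
```python
from h import *
car()
im=capture("side");cv2.imwrite("pics/s6.png",cv2.resize(im[220:460,100:360,::-1],None,fx=2.3,fy=2.3))
```

```text
t 8.2 pos [0.5309 0.2376 0.0985] x [-0.056  0.998 -0.004] y [ 0.998  0.056 -0.001] z [-0.    -0.004 -1.   ] F [-8.7 -4.5 27.5] M [-1.19  2.06  0.01] w 0.0001 q [ 0.02  0.52 -0.63  1.85  0.39  0.9  -0.74]
carton-frame TCP [0.0056 0.0198 0.0985] yaw 1.627
```

View pics/s6.png

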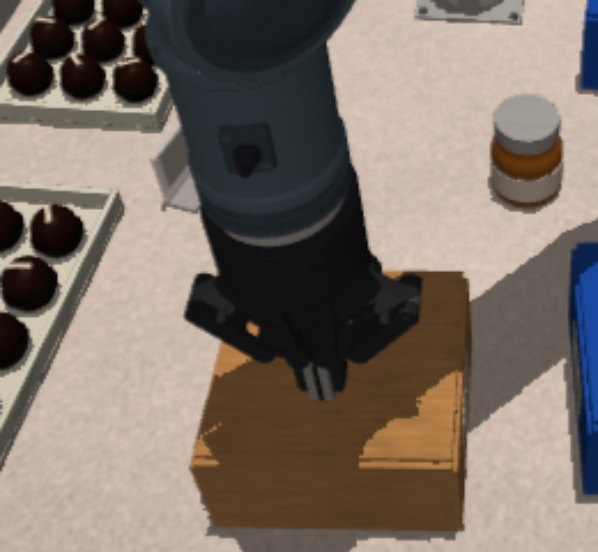

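Call:
jog_arm(
  plan="0 0 0 -0.02 0 0 0; 0 0 0 -0.035 0 0 0; 0 0 0 -0.04 0 0 0; 0 0 0 -0.04 0 0 0; 0 0 0 -0.04 0 0 0; 0 -0.02 -0.003 -0.025 0 0 0; 0 -0.039 -0.0057 0 0 0 0; 0 -0.039 -0.0057 0 0 0 0; 0 -0.039 -0.0057 0 0 0 0; 0 -0.039 -0.0057 0 0 0 0",
)

```text
t: 9.08
tool_pos: [0.5143, 0.0582, 0.2938]
orientation: [0.0, 0.687, 0.727, -0.0]
force: [-0.9, -0.1, -0.6]
grip_width: -0.0001
```

Call:
jog_arm(
  plan="1 -0.039 -0.0057 0 0 0 0; 1 -0.039 -0.0057 0 0 0 0; 1 -0.039 -0.0057 0 0 0 0; 1 -0.039 -0.0057 0 0 0 0; 1 -0.039 -0.0057 0 0 0 0; 1 -0.039 -0.0057 0 0 0 0; 1 -0.039 -0.0057 0 0 0 0; 1 -0.026 -0.0033 0 0 0 0; 1 0 0 0 0 0 0.12; 1 0 0 0 0 0 0.12",
)

```text
t: 9.92
tool_pos: [0.4869, -0.2443, 0.2929]
orientation: [-0.001, 0.773, 0.634, -0.001]
force: [0.0, 0.0, 0.3]
grip_width: 0.085
```

Call:
jog_arm(
  plan="1 0 0 0 0 0 0.12; 1 0 0 0 0 0 0.12; 1 0 0 0 0 0 0.12; 1 0 0 0 0 0 0.12; 1 0 0 0 0 0 0.12; 1 0 0 0 0 0 0.12; 1 0 0 0 0 0 0.12; 1 0 0 0 0 0 0.12; 1 0 0 0 0 0 0.12; 1 0 0 0 0 0 0.12",
)

```text
t: 10.75
tool_pos: [0.488, -0.2408, 0.2932]
orientation: [-0.0, 0.996, 0.09, -0.001]
force: [-0.7, 0.5, -0.5]
grip_width: 0.0854
```

Call:
jog_arm(
  plan="1 0 0 0 0 0 0.12; 1 0 0 0 0 0 0.04; 1 0 0 0 0 0 0; 1 0 0 0 0 0 0",
)

```text
t: 11.08
tool_pos: [0.4883, -0.2406, 0.2935]
orientation: [-0.0, 1.0, 0.014, -0.001]
force: [0.3, 0.4, -0.0]
grip_width: 0.0854
```

Run:
```python
from h import *
T=fk();print(np.arctan2(T[1,0],T[0,0]))
for n in("wrist","side"):
    im=capture(n);cv2.imwrite(f"pics/{n}7.png",im[:,:,::-1])
for p in((.490,-.2405,.1795),(.512,-.24,.1795),(.468,-.241,.1795)):print(wproj(T,p))
```

```text
t 11.083 pos [ 0.4883 -0.2406  0.2935] x [ 1.     0.028 -0.001] y [ 0.028 -1.    -0.   ] z [-0.001  0.    -1.   ] F [ 0.3  0.4 -0. ] M [0.   0.01 0.  ] w 0.0854 q [ 0.63  0.16 -0.27  1.79  0.05  1.2  -1.2 ]
0.02831753678820282
[311.24430657 239.47631646]
[311.46400443 202.37180305]
[311.03513654 274.80279553]
```

View pics/wrist7.png

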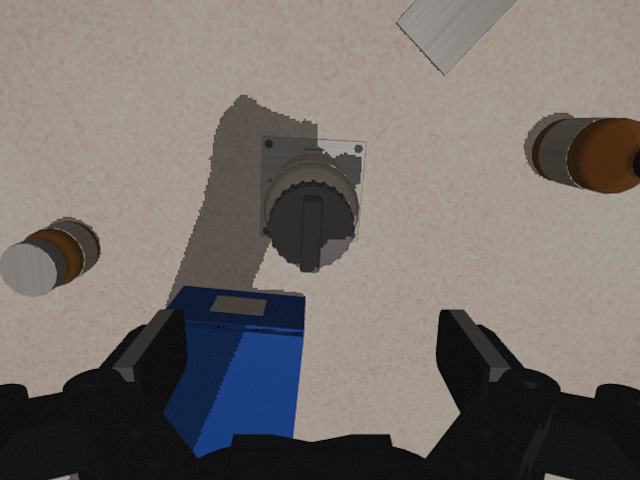

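View pics/side7.png

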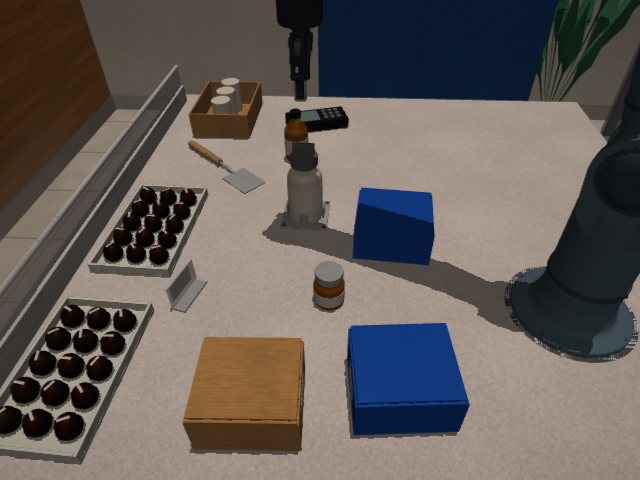

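Run:
```python
import cv2
cv2.imwrite("pics/w7c.png",cv2.convertScaleAbs(cv2.resize(cv2.imread("pics/wrist7.png")[170:280,250:370],None,fx=5,fy=5,interpolation=cv2.INTER_CUBIC),alpha=1.8))
```

```text
(no output)
```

View pics/w7c.png

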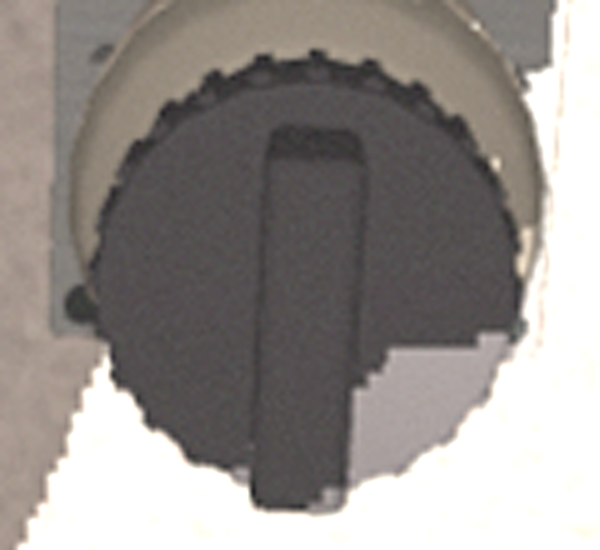

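Call:
jog_arm(
  plan="1 0.002 0 0 0 0 0.035; 1 0 0 0.035 0 0 0; 1 0 0 0.03 0 0 0; 1 0 0 0.025 0 0 0; 1 0 0 0.015 0 0 0; 1 0 0 0.012 0 0 0; 1 0 0 0 0 0 0; 1 0 0 0 0 0 0",
)

```text
t: 11.85
tool_pos: [0.4908, -0.2401, 0.1771]
orientation: [-0.0, 1.0, -0.003, -0.0]
force: [0.6, 0.3, 0.5]
grip_width: 0.0856
```

Run:
```python
from h import *
T=fk();print(np.arctan2(T[1,0],T[0,0]))
im=capture("wrist");cv2.imwrite("pics/w8.png",im[:,:,::-1])
im=capture("side");cv2.imwrite("pics/s8.png",cv2.resize(im[90:240,240:400,::-1],None,fx=3.5,fy=3.5))
```

```text
t 11.85 pos [ 0.4908 -0.2401  0.1771] x [ 1.    -0.007 -0.001] y [-0.007 -1.    -0.   ] z [-0.001  0.    -1.   ] F [0.6 0.3 0.5] M [ 0.01 -0.03 -0.06] w 0.0856 q [ 0.61  0.28 -0.26  1.9   0.09  0.97 -1.27]
-0.006897334665553385
```

View pics/w8.png

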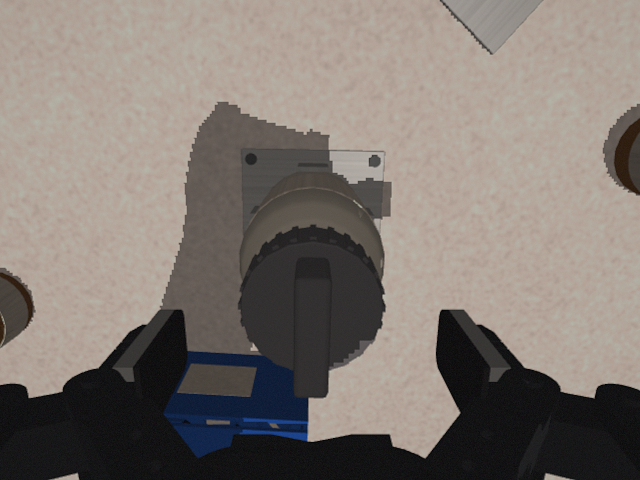

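View pics/s8.png

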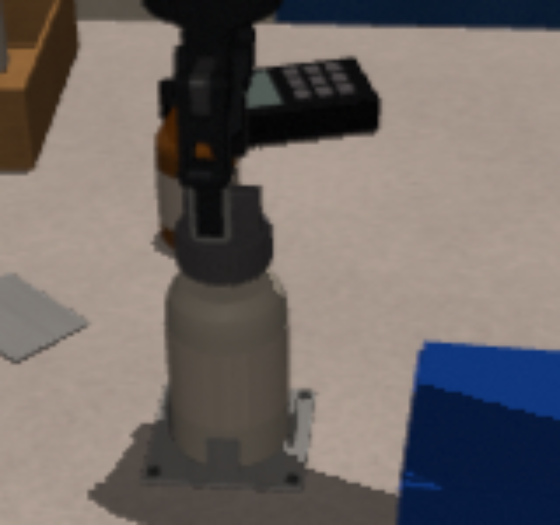

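Call:
jog_arm(
  plan="0 0 0 0 0 0 0; 0 0 0 0 0 0 0; 0 0 0 0 0 0 0; 0 0 0 0 0 0 0; 0 0 0 0 0 0 0; 0 0 0 0 0 0 0; 0 0 0 0 0 0 0; 0 0 0 0 0 0 0",
  squeeze=80,
)

```text
t: 12.62
tool_pos: [0.4909, -0.2402, 0.1776]
orientation: [0.0, 1.0, -0.004, -0.0]
force: [-1.2, 0.9, 2.4]
grip_width: 0.0104
```

Run:
```python
from h import *
T=fk();print(np.arctan2(T[1,0],T[0,0]))
```

```text
t 12.617 pos [ 0.4909 -0.2402  0.1776] x [ 1.    -0.007  0.   ] y [-0.007 -1.     0.   ] z [-0. -0. -1.] F [-1.2  0.9  2.4] M [ 0.12  0.22 -0.01] w 0.0104 q [ 0.61  0.28 -0.26  1.9   0.09  0.97 -1.27]
-0.007165646119750711
```

Call:
jog_arm(
  plan="0 0 0 0.003 0 0 0; 0 0 0 0.003 0 0 0; 0 0 0 0.003 0 0 0; 0 0 0 0.001 0 0 0; 0 0 0 0 0 0 0; 0 0 0 0 0 0 0",
)

```text
t: 13.12
tool_pos: [0.4912, -0.2402, 0.1691]
orientation: [0.0, 1.0, -0.004, 0.0]
force: [-3.0, 1.3, 11.3]
grip_width: 0.0101
```

Run:
```python
from h import *
T=fk();print(np.arctan2(T[1,0],T[0,0]))
im=capture("wrist");cv2.imwrite("pics/w9.png",im[:,:,::-1])
```

```text
t 13.117 pos [ 0.4912 -0.2402  0.1691] x [ 1.    -0.007  0.   ] y [-0.007 -1.     0.   ] z [ 0. -0. -1.] F [-3.   1.3 11.3] M [ 0.37  0.77 -0.  ] w 0.0101 q [ 0.61  0.29 -0.26  1.91  0.09  0.95 -1.28]
-0.007290644338882506
```

View pics/w9.png

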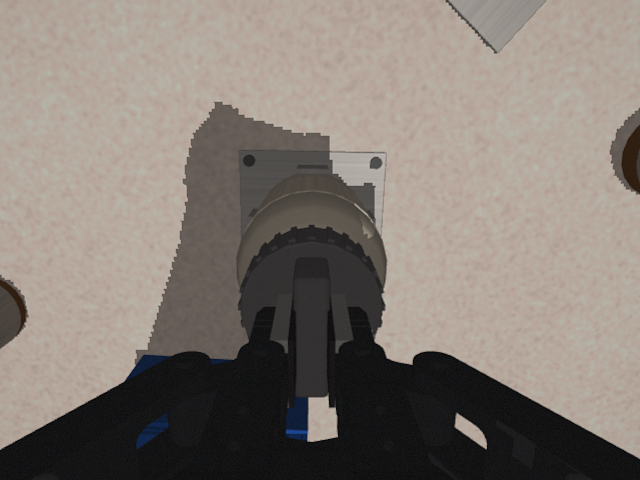

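Call:
jog_arm(
  plan="0 0 0 0.001 0 0 0; 0 0 0 0 0 0 -0.06; 0 0 0 0 0 0 -0.08; 0 0 0 0 0 0 -0.08; 0 0 0 0 0 0 -0.08; 0 0 0 0 0 0 -0.08; 0 0 0 0 0 0 -0.08; 0 0 0 0 0 0 -0.08; 0 0 0 0 0 0 -0.08; 0 0 0 0 0 0 0",
)

```text
t: 14.0
tool_pos: [0.4929, -0.2405, 0.1691]
orientation: [0.001, 0.953, 0.303, 0.002]
force: [-2.2, 2.0, 10.5]
grip_width: 0.0103
```

Run:
```python
from h import *
T=fk();print(np.arctan2(T[1,0],T[0,0]))
im=capture("wrist");cv2.imwrite("pics/w10.png",im[:,:,::-1])
```

```text
t 14.0 pos [ 0.4929 -0.2405  0.1691] x [0.816 0.577 0.002] y [ 0.577 -0.816  0.003] z [ 0.004 -0.001 -1.   ] F [-2.2  2.  10.5] M [0.32 0.51 0.07] w 0.0103 q [ 0.69  0.3  -0.36  1.9   0.13  0.95 -0.68]
0.6156218249343124
```

View pics/w10.png

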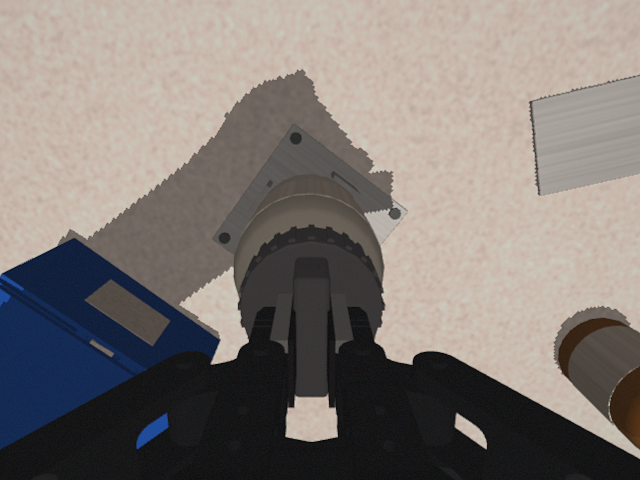

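Call:
jog_arm(
  plan="0 0 0 0 0 0 -0.08; 0 0 0 0 0 0 -0.08; 0 0 0 0 0 0 -0.08; 0 0 0 0 0 0 -0.08; 0 0 0 0 0 0 -0.08; 0 0 0 0 0 0 -0.08; 0 0 0 0 0 0 -0.08; 0 0 0 0 0 0 -0.03; 0 0 0 0 0 0 0; 0 0 0 0 0 0 0",
)

```text
t: 14.88
tool_pos: [0.4928, -0.2404, 0.1691]
orientation: [0.002, 0.824, 0.566, 0.001]
force: [-1.3, 1.1, 11.4]
grip_width: 0.0104
```

Run:
```python
from h import *
T=fk();print(np.arctan2(T[1,0],T[0,0]))
im=capture("wrist");cv2.imwrite("pics/w11.png",im[:,:,::-1])
```

```text
t 14.883 pos [ 0.4928 -0.2404  0.1691] x [ 0.359  0.933 -0.   ] y [ 0.933 -0.359  0.004] z [ 0.004 -0.002 -1.   ] F [-1.3  1.1 11.4] M [0.28 0.57 0.07] w 0.0104 q [ 0.77  0.32 -0.45  1.9   0.17  0.96 -0.13]
1.203071589041775
```

View pics/w11.png

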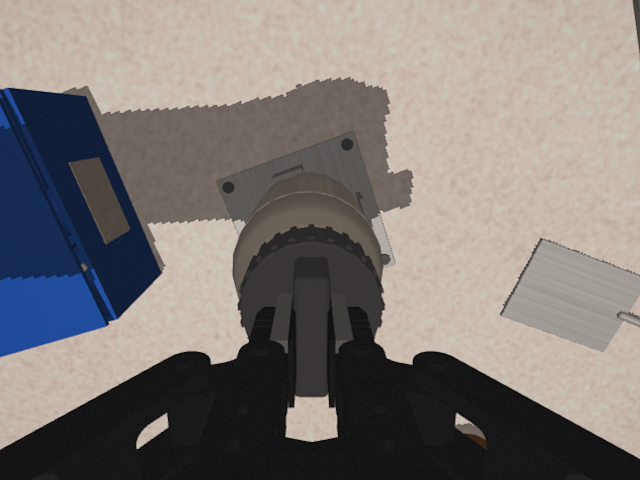

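Call:
jog_arm(
  plan="0 0 0 -0.005 0 0 0; 0 0 0 -0.01 0 0 0; 0 0 0 -0.012 0 0 0; 0 0 0 -0.015 0 0 0; 0 0 0 -0.015 0 0 0; 0 0 0 -0.015 0 0 0; 0 0 0 -0.015 0 0 0; 0 0 0 -0.01 0 0 0; 0 0 0 -0.004 0 0 0; 0 0 0 0 0 0 0",
)

```text
t: 15.77
tool_pos: [0.4913, -0.2403, 0.2682]
orientation: [0.001, 0.825, 0.566, 0.0]
force: [-0.7, -0.1, -0.9]
grip_width: 0.0103
```

Call:
jog_arm(
  plan="0 0 0 0 0 0 0; 0 0 0 0 0 0 0; 0 0 0 0 0 0 0; 0 0 0 0 0 0 0; 0 0 0 0 0 0 0; 0 0 0 0 0 0 0",
)

```text
t: 16.27
tool_pos: [0.4907, -0.24, 0.2669]
orientation: [-0.0, 0.825, 0.566, -0.0]
force: [0.3, 0.4, -0.1]
grip_width: 0.0101
```

Run:
```python
from h import *
T=fk();print(np.arctan2(T[1,0],T[0,0]))
im=capture("wrist");cv2.imwrite("pics/w12.png",im[:,:,::-1])
im=capture("side");cv2.imwrite("pics/s12.png",im[:,:,::-1])
```

```text
t 16.267 pos [ 0.4907 -0.24    0.2669] x [0.36  0.933 0.   ] y [ 0.933 -0.36  -0.001] z [-0.001  0.    -1.   ] F [ 0.3  0.4 -0.1] M [-0.05  0.02 -0.06] w 0.0101 q [ 0.8   0.21 -0.47  1.81  0.1   1.15 -0.07]
1.2029309554794332
```

View pics/w12.png

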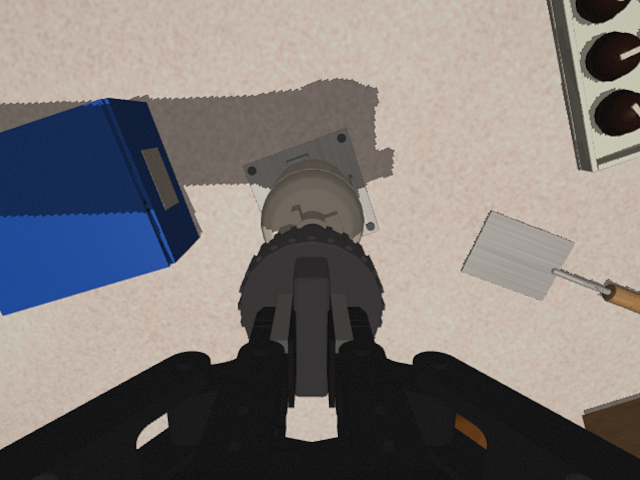

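View pics/s12.png

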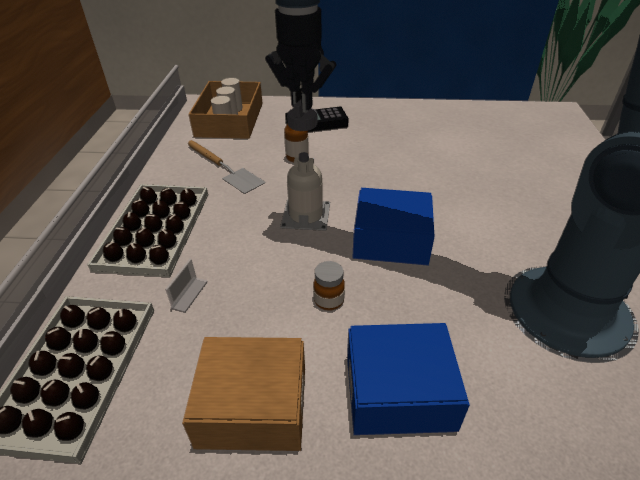

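The side view shows the cap off and level in the gripper at about (302,118), above the bare neck at (303,165). The carton is shut at (247,390), and nothing else has moved. I'm handing the job in now.

Run:
```python
from h import *
print(np.abs(env.read_state()["dq"]).max());print(env.sign_off())
```

```text
0.0026053113379844433
the job is handed in; nothing more can be done
None
```

I shut the carton, took off the cleaner bottle's cap, and handed the job in at about 16.3 s of the 67 s allowed. The sign-off gives no verdict.

- **Carton:** I folded the short flap down first, then the long flap over it, pressing each until it met a firm stop at roughly 25 N. The last side picture shows the lid flat.
- **Cap:** I gripped the wing at 80 N and pressed the cap in 8.5 mm, against about 10 N of spring. Then I twisted it 1.21 rad counter-clockwise and lifted it straight up 98 mm.
- **Final state:** By my estimate the wing sits about 0.11 m above the mouth, so the cap's underside is about 8 cm up. It is within a few millimetres of the bottle's axis. The tool is level to about 0.001 rad, the arm is still, and the fingers are closed on the wing (10 mm reading).
- **Other checks:** The last side and wrist pictures show the bottle neck bare and nothing else on the counter visibly moved. No check failed. The only disagreement was about 2 mm between the camera views when I located the wing, and I corrected for it before gripping.

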